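Show what is in the parts bin

ROBOT

A 6-joint arm with a two-finger parallel gripper is mounted at the origin on the work surface. World frame = base frame: x ahead of the robot, y to its left, z up, the work surface at z = 0. Lengths are in m, angles in degrees, forces in N, time in s.
With the tool pointing down it reaches from about 0.375 to 0.9 m from the base axis. Payload 3.1 kg.
Tool frame: the origin (TCP) lies between the finger pads; the fingertips stand 19 mm ahead of it and the grasp point (between the pads) is the TCP; z points along the fingers, x is the direction in which the jaws open and shut, and the axes are right-handed (so a half turn about z gives the same grasp; the last joint's range is limited). The gripper opens to 87 mm and grips with 3 to 60 N. Pads are 19 mm wide; open, the fingers measure 117 mm over their backs; the gripper's body (75 mm by 190 mm) begins 51 mm behind the grasp point.
Start: joints at [-74.972, 30.224, 82.088, -0, 67.689, -10.227], TCP at [0.267, -0.565, 0.242] pointing down, gripper open.
Joint ranges: [-176.69, 176.69], [-43.24, 126.21], [12.49, 139.97], [-82, 262], [0, 151.66], [-163.58, 163.58]. Speed limits (degrees/s): [159.86, 159.86, 180, 180, 180, 180].

INTERFACE

Orientations are given as a 3x3 rotation matrix whose columns are the frame's x, y, z axes.
In Python, from rig import read_state, capture, camera_info, hand_in, spot_in, silhouettes gives the robot as it stands.
- The arm moves only by the shell command python3 -m jog 'ROWS'. ROWS is text: rows parted by semicolons, each of 7 numbers parted by spaces: the shift along the tool's x, y, z in m, then the turn, a rotation vector about the tool's x, y, z in degrees, then the opening, from 0 (shut) to 1 (fully open). A call has 1 to 8 rows; each row is the pose to reach, as a shift and turn from the pose commanded when the call began, along the tool's axes at that moment; what a row does not reach only later rows make up. A row lasts 1/8 s, in which the tool goes at most 62.5 mm and 10.7 degrees, less where a joint would pass 70% of its speed; a pose out of reach is approached as far as the arm can. A call with a gripper value outside its range is refused whole. The fingers move at their own pace and stop on an object; the grip force is fixed at half the most. Time passes only in rows, so rows that repeat a pose let the fingers close. It gives the time, the measured TCP pose, the force and the opening at its end, in the units of the state.
- read_state(): the state, without advancing time (a new reading comes with each control period).
- capture(name): name is "side" or "top"; returns (picture, depth): 480x640x3 uint8, red, green, blue; 480x640 float32, m along the optical axis (not along the pixel's ray), 0 where there is no reading.
- camera_info(name): a dict with "vfov" (degrees; the focal length in pixels is half the picture's height over the tangent of half this angle, whatever the lens; pixels are square), "cx", "cy" (the principal point, pixels), "dist" ([k1, k2, p1, p2, k3] as OpenCV has them; the pictures are not rectified), "R" (3x3) and "t" (3): a world point X has camera coordinates R X + t. Camera axes: x right, y down, z forward; pixel columns grow to the right and rows downward; lengths in m; the calibration is good to about 2 mm. A picture is of the moment at which its call begins. camera_info takes no time and is no camera call.
- hand_in(): hands the job in, once; it reports no verdict.
Trained networks look in the newest picture that a camera, given by its name, has taken for a name from the list of things; names that differ only in an ending like _2 or _b are one class to them, and where a whole thing is asked for, a point or a joint stands for the part that bears it (a point fixed in the world has none). Each returns a list of dicts, best first, with "score" (0 to 1); they miss things now and then, are a little off and sometimes report something else, mostly with a low value. They report only what shows in the picture. A call takes as long as a camera call.
- spot_in(label, camera): "centre" ([x, y, z] in m, in world coordinates, good to about 4 mm: the middle of the surface that is visible of it).
- silhouettes(label, camera): "region" (480x640 bool, what is visible of it).
The state is a dict: "time_s": time; "joint_positions": joint angles; "qvel": joint speeds; "tau": joint torques, N m; "position": TCP position; "tcp_rot": TCP orientation; "force": force on the tool from outside, world axes, zero at the start; "moment": the same for the moment, N m; "opening": opening from 0.0 (shut) to 1.0 (fully open).
Only numpy, scipy, OpenCV 4.12 (cv2) and the standard library are available. Lean on these libraries where they do the work, as an engineer would, in place of code of your own. Each camera call takes 0.05 s, during which the arm holds its last target.

TASK

For the stock check in the comms room, show what is in the wider of the two lever bins: with the fingertips press its front lever all the way down so that the lid swings up, keep it wide open for about three seconds, then ease the lever back up so that the lid comes down shut without slamming, and move clear. Work the lid only through its lever, leave the narrow bin shut, and do not pick up or move any of the loose things on the bench.

Things in the scene. Friction and masses are not known exactly. Their poses are not given: they have to be found in the camera images.
- wide_bin: the wide parts bin, fixed to the bench: open grey painted sheet-metal box 150 deep (x), 180 wide (y), 150 high, with small stock inside and a flat steel lid hinged along its rear top edge. Origin: centre of its underside, on the bench. Its -x axis points out of its front, where the lever sticks out; +x to its rear, z up.
- wide_lid (a joint): lid angle of the wide bin, rad: 0 shut, about 1.15 wide open (front edge swung up and back, about 300 mm above the bench). Geared to the lever: lid angle = 3.3 x lever angle. It has no damper: left alone it falls and slams.
- wide_lid_edge (a point): middle of the top front edge of the wide bin's steel lid, a plate 158 deep, 188 wide, 6 thick with a 14 mm lip down its front edge, its hinge line 75 behind the bin's origin and 154 up. Only the lever is meant to move it.
- wide_lever (a joint): angle of the wide bin's lever, rad: 0 at rest (up), 0.35 pressed all the way down to its stop; the lid's weight and a light spring drive it back up. Pivot axis is level, in the bin, 45 in front of the bin's origin and 70 up.
- wide_pad (a point): centre of the top face of the lever's pad: a rubber-faced steel plate 46 long, 50 wide, 8 thick, on a round bar out of the bin's front, 185 in front of the bin's origin (110 clear of its front wall). At rest 95 above the bench with its outer end tilted up 10 deg; pressed down it sinks almost straight, 50 mm in all, to 45 above the bench, outer end tilted down 10 deg. Pressing on the centre takes about 5 to 10 N.
- narrow_bin: the narrow parts bin, fixed to the bench: open grey painted sheet-metal box 150 deep (x), 85 wide (y), 150 high, with small stock inside and a flat steel lid hinged along its rear top edge. Origin: centre of its underside, on the bench. Its -x axis points out of its front, where the lever sticks out; +x to its rear, z up.
- narrow_lid (a joint): lid angle of the narrow bin, rad: 0 shut, about 1.15 wide open (front edge swung up and back, about 300 mm above the bench). Geared to the lever: lid angle = 3.3 x lever angle. It has no damper: left alone it falls and slams.
- narrow_lid_edge (a point): middle of the top front edge of the narrow bin's steel lid, a plate 158 deep, 93 wide, 6 thick with a 14 mm lip down its front edge, its hinge line 75 behind the bin's origin and 154 up. Only the lever is meant to move it.
- narrow_lever (a joint): angle of the narrow bin's lever, rad: 0 at rest (up), 0.35 pressed all the way down to its stop; the lid's weight and a light spring drive it back up. Pivot axis is level, in the bin, 45 in front of the bin's origin and 70 up.
- narrow_pad (a point): centre of the top face of the lever's pad: a rubber-faced steel plate 46 long, 50 wide, 8 thick, on a round bar out of the bin's front, 185 in front of the bin's origin (110 clear of its front wall). At rest 95 above the bench with its outer end tilted up 10 deg; pressed down it sinks almost straight, 50 mm in all, to 45 above the bench, outer end tilted down 10 deg. Pressing on the centre takes about 5 to 10 N.
- adaptor: loose black power adaptor, 90 x 45 x 30 high, lying on the bench; origin at the centre of its underside. Leave alone.
- jar: loose clear screw-top jar, 60 diameter, 90 high; origin at the centre of its underside. Leave alone.
- mug: loose white mug, 80 diameter, 90 high, with a handle; origin at the centre of its underside. Leave alone.

How it is judged:
By the outcome, as a careful person would: the job done as asked, in the order asked, and still so for the second after the job is handed in, with the robot touching nothing.
It also fails if it takes over 43 s, if anything falls off the work surface, if the arm or the gripper's body presses on something with over 40 N, if the wrist force passes 120 N, or if a joint passes its speed limit or range.

## Working session

There is one attempt and no reset: what is moved stays moved. The work goes in short steps, Python scripts to look and compute and a shell command to move; the robot and the scene stay as the last step left them, time stands still between calls to the robot, and variables do not carry over. Pictures are saved under pics/ and viewed, and the job is handed in when it is done.

```bash
ls; mkdir -p pics; python3 - <<'E'
from rig import *
import cv2
for n in ("side","top"):
    p,d=capture(n); cv2.imwrite(f"pics/{n}0.png",p[:,:,::-1])
    for l in ("wide_bin","wide_pad","narrow_pad","wide_lid_edge","narrow_bin","adaptor","jar","mug"):
        try: print(n,l,[(x["centre"],x["score"]) for x in spot_in(l,n)])
        except Exception as e: print(e)
s=read_state(); print(s)
E
```

```text
pics
side wide_bin [([0.6073, -0.0953, 0.1532], 0.78)]
side wide_pad [([0.4528, -0.202, 0.0925], 0.68)]
side narrow_pad [([0.5224, 0.1677, 0.0935], 0.75)]
side wide_lid_edge [([0.6162, -0.1596, 0.1628], 0.63), ([0.6068, -0.1004, 0.152], 0.56)]
side narrow_bin []
side adaptor [([0.3705, 0.0274, 0.0252], 0.7)]
side jar [([0.5652, -0.4779, 0.0558], 0.91), ([0.5232, 0.167, 0.091], 0.58), ([0.366, 0.028, 0.0264], 0.58)]
side mug [([0.5109, 0.4642, 0.0507], 0.75)]
top wide_bin [([0.6026, -0.1665, 0.1585], 0.68)]
top wide_pad [([0.5073, 0.4642, 0.0339], 0.69), ([0.4461, -0.2037, 0.0876], 0.58)]
top narrow_pad [([0.5205, 0.1691, 0.0934], 0.79)]
top wide_lid_edge [([0.6137, -0.1668, 0.1574], 0.97)]
top narrow_bin [([0.6642, 0.1414, 0.1608], 0.89)]
top adaptor [([0.3671, 0.0113, 0.0263], 0.94)]
top jar [([0.5586, -0.4966, 0.0907], 0.97)]
top mug [([0.5083, 0.4659, 0.036], 0.96)]
{'time_s': 0.9, 'joint_positions': array([-7.49714765e+01,  3.02223623e+01,  8.20860748e+01,  9.47341390e-04,
        6.76904268e+01, -1.02269613e+01]), 'qvel': array([ 0.04696189, -0.07407756, -0.05758221, -0.04921238, -0.07643662,
        0.13110405]), 'tau': array([ 4.53207431e-04, -4.39996648e+01, -1.76987779e+01,  6.33177976e-02,
        5.02644293e-02, -2.43836200e-05]), 'position': array([ 0.26669033, -0.5652309 ,  0.24156971]), 'tcp_rot': array([[ 4.26649644e-01, -9.04416984e-01,  1.99147814e-05],
       [-9.04416984e-01, -4.26649645e-01, -1.51834041e-05],
       [ 2.22287630e-05, -1.15332726e-05, -1.00000000e+00]]), 'force': array([ 0.01556466,  0.14362816, -0.6865609 ]), 'moment': array([ 0.01346858,  0.03290894, -0.04253643]), 'opening': 1.0028234417739255}
```

View pics/side0.png

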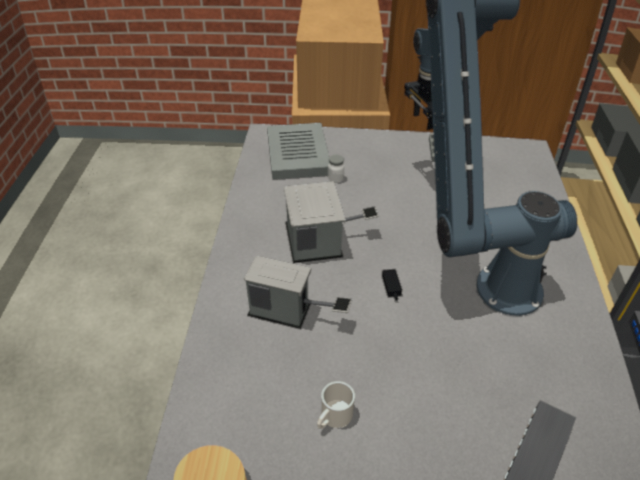

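View pics/top0.png

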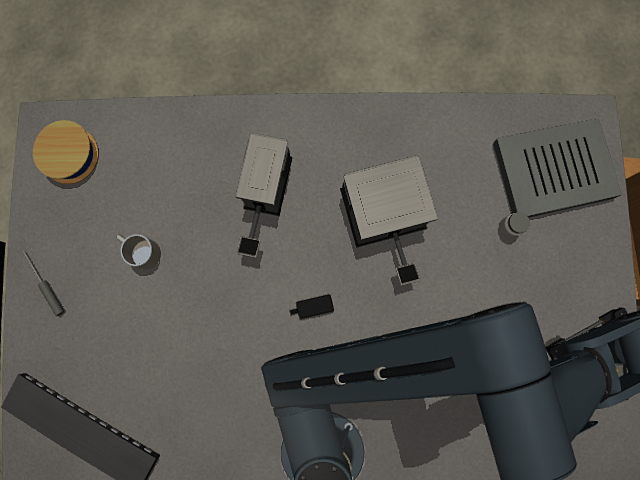

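```bash
cat > h.py <<'E'
import numpy as np, cv2
from rig import *
def cloud(n):
    p,d=capture(n); c=camera_info(n); f=240/np.tan(np.radians(c["vfov"])/2)
    K=np.array([[f,0,c["cx"]],[0,f,c["cy"]],[0,0,1]]); v,u=np.mgrid[:480,:640]
    q=cv2.undistortPoints(np.stack([u,v],-1).reshape(-1,1,2).astype(np.float64),K,np.array(c["dist"],float)).reshape(480,640,2)
    X=np.dstack([q*d[...,None],d]); X=(X-np.array(c["t"]))@np.array(c["R"])
    X[d==0]=np.nan
    return p,X
E
python3 - <<'E'
from h import *
for n,box in (("top",(385,258,430,292)),("side",(355,200,385,225))):
    p,X=cloud(n)
    m=(abs(X[...,2]-.157)<.008)&(abs(X[...,0]-.61)<.15)&(abs(X[...,1]+.16)<.14)
    nn,lab,st,_=cv2.connectedComponentsWithStats(m.astype(np.uint8)); i=1+np.argmax(st[1:,4]); P=X[lab==i]
    r=cv2.minAreaRect((P[:,:2]*1000).astype(np.float32)); print(n,"lid",len(P),r,cv2.boxPoints(r).round().tolist(),P[:,2].mean())
    u0,v0,u1,v1=box; Q=X[v0:v1,u0:u1].reshape(-1,3); Q=Q[(Q[:,2]>.07)&(Q[:,2]<.12)]
    # pad: far part
    print("pad",len(Q),Q.mean(0),Q.min(0),Q.max(0))
    r=cv2.minAreaRect((Q[:,:2]*1000).astype(np.float32));print(r)
    for s in silhouettes("wide_pad",n):
        R=s["region"]; Q=X[R]; Q=Q[~np.isnan(Q[:,0])]; print("sil",s["score"],len(Q),np.median(Q,0))
E
```

```text
top lid 4708 ((620.2276611328125, -170.53213500976562), (164.7886962890625, 194.06687927246094), 14.215828895568848) [[517.0, -97.0], [564.0, -285.0], [724.0, -244.0], [676.0, -56.0]] 0.1606581221382423
pad 423 [ 0.44312275 -0.21421923  0.09426511] [ 0.41357034 -0.24501281  0.07940817] [ 0.48107086 -0.18710948  0.10650048]
((450.421875, -212.90582275390625), (66.30760955810547, 50.14060592651367), 15.154937744140625)
sil 0.87 522 [ 0.44867571 -0.20662007  0.09322241]
side lid 2053 ((617.0466918945312, -165.70742797851562), (163.4156951904297, 199.46044921875), 13.80679702758789) [[514.0, -88.0], [562.0, -282.0], [720.0, -243.0], [673.0, -49.0]] 0.15973019323073606
pad 189 [ 0.44605823 -0.20745935  0.09141186] [ 0.41691085 -0.23763948  0.07427715] [ 0.4867506  -0.18033693  0.10365609]
((452.3453369140625, -207.75), (70.19998168945312, 56.090885162353516), 4.010010719299316)
```

```bash
python3 -m jog '-0.02 -0.025 0 0 0 1 0; -0.055 -0.070 0 0 0 3 0; -0.093 -0.118 0.01 0 0 5 0; -0.131 -0.166 0.02 0 0 7 0; -0.169 -0.214 0.03 0 0 9 0; -0.203 -0.258 0.04 0 0 10.5 0; -0.230 -0.292 0.045 0 0 11.2 0; -0.244 -0.310 0.05 0 0 11.2 0'
python3 -m jog '0 0 0 0 0 0 0; 0 0 0 0 0 0 0'
python3 - <<'E'
from h import *
s=read_state(); print({k:np.round(s[k],3).tolist() for k in("time_s","position","tcp_rot","force","opening","joint_positions")})
for n in ("side","top"):
    p,X=cloud(n); cv2.imwrite(f"pics/{n}1.png",p[:,:,::-1])
E
```

```text
time_s: 2.1
position: [0.4436, -0.21, 0.1915]
tcp_rot: [[0.245, -0.969, -0.0], [-0.969, -0.245, 0.0], [-0.0, -0.0, -1.0]]
force: [0.2, 0.4, 0.7]
opening: 0.176
time_s: 2.35
position: [0.4431, -0.213, 0.1918]
tcp_rot: [[0.243, -0.97, 0.001], [-0.97, -0.243, -0.001], [0.001, -0.0, -1.0]]
force: [0.1, -0.0, 0.7]
opening: 0.015
{'time_s': 2.35, 'position': [0.443, -0.213, 0.192], 'tcp_rot': [[0.243, -0.97, 0.001], [-0.97, -0.243, -0.001], [0.001, -0.0, -1.0]], 'force': [0.087, -0.011, 0.705], 'opening': 0.015, 'joint_positions': [-38.71, 24.259, 103.967, -0.028, 51.717, 37.247]}
```

```bash
python3 - <<'E'
import cv2
a=cv2.imread("pics/side1.png")[130:290,260:460]; b=cv2.imread("pics/top1.png")[130:330,320:520]
a=cv2.resize(a,(400,320)); b=cv2.resize(b,(400,400)); a=cv2.copyMakeBorder(a,0,80,0,0,0)
cv2.imwrite("pics/c1.png",cv2.hconcat([a,b]))
E
```

```text
(no output)
```

View pics/c1.png

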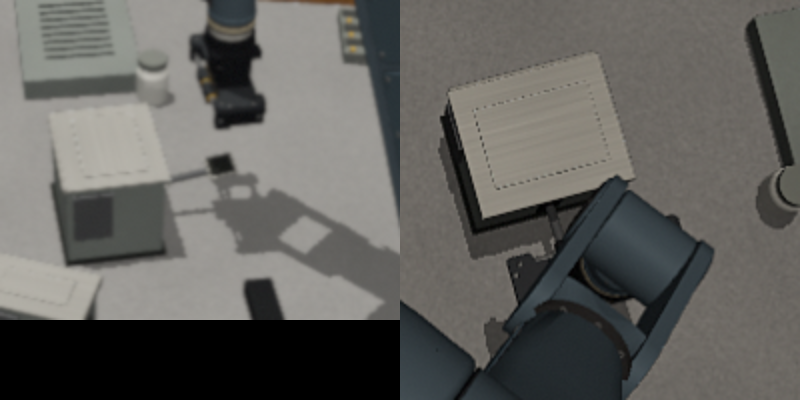

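```bash
python3 - <<'E'
from h import *
c=camera_info("side"); f=240/np.tan(np.radians(c["vfov"])/2); K=np.array([[f,0,c["cx"]],[0,f,c["cy"]],[0,0,1]])
s=read_state(); tip=s["position"]-[0,0,.019]
rv,_=cv2.Rodrigues(np.array(c["R"]))
print(cv2.projectPoints(np.array([tip,[.443,-.212,.095]]),rv,np.array(c["t"]),K,np.array(c["dist"],float))[0].reshape(-1,2))
th=np.radians(14.1); bx=np.array([np.cos(th),np.sin(th)]); by=np.array([-np.sin(th),np.cos(th)])
O=np.array([.443,-.212])+.185*bx; print("bin origin",O)
for n in("side","top"):
    p,X=cloud(n); P=X.reshape(-1,3); P=P[~np.isnan(P[:,0])]
    b=np.c_[(P[:,:2]-O)@bx,(P[:,:2]-O)@by,P[:,2]]
    k=(b[:,2]>.2)&(abs(b[:,1])<.15)&(b[:,0]>-.45)&(b[:,0]<.2); q=b[k]
    for lo in np.arange(-.3,.2,.03):
        z=q[(q[:,0]>=lo)&(q[:,0]<lo+.03)]
        if len(z): print(n,round(lo,2),len(z),"y",z[:,1].min().round(3),z[:,1].max().round(3),"z",z[:,2].min().round(3),z[:,2].max().round(3))
E
```

```text
[[370.63381094 192.19967388]
 [368.92971199 211.33676867]]
bin origin [ 0.62242632 -0.16693122]
side -0.3 54 y 0.113 0.145 z 0.538 0.585
side -0.27 221 y -0.017 0.15 z 0.532 0.654
side -0.24 853 y -0.049 0.15 z 0.244 0.696
side -0.21 1212 y -0.051 0.129 z 0.239 0.598
side -0.18 1436 y -0.093 0.097 z 0.237 0.575
side -0.15 564 y -0.093 0.097 z 0.24 0.535
side -0.12 21 y 0.0 0.028 z 0.464 0.494
top -0.3 1261 y 0.019 0.15 z 0.577 0.822
top -0.27 1593 y -0.018 0.15 z 0.467 0.759
top -0.24 1629 y -0.059 0.15 z 0.248 0.705
top -0.21 1523 y -0.064 0.122 z 0.277 0.601
top -0.18 1185 y -0.098 0.092 z 0.258 0.575
top -0.15 372 y -0.093 0.087 z 0.28 0.54
top -0.12 5 y 0.0 0.006 z 0.483 0.498
```

```bash
python3 -m jog '0 0 0.01 0 0 0 0; 0 0 0.03 0 0 0 0; 0 0 0.05 0 0 0 0; 0 0 0.065 0 0 0 0; 0 0 0.071 0 0 0 0; 0 0 0.075 0 0 0 0; 0 0 0.079 0 0 0 0; 0 0 0.082 0 0 0 0'
python3 -m jog '0 0 0.003 0 0 0 0; 0 0 0.006 0 0 0 0'
```

```text
time_s: 3.55
position: [0.4424, -0.2126, 0.1103]
tcp_rot: [[0.244, -0.97, -0.001], [-0.97, -0.244, -0.001], [0.001, 0.001, -1.0]]
force: [-3.5, -1.0, 7.7]
opening: 0.005
time_s: 3.8
position: [0.4423, -0.2126, 0.1044]
tcp_rot: [[0.244, -0.97, -0.001], [-0.97, -0.244, -0.001], [0.001, 0.001, -1.0]]
force: [-3.8, -0.3, 5.5]
opening: 0.006
```

```bash
python3 -m jog '0 0 0.005 0 0 0 0; 0 0 0.010 0 0 0 0; 0 0 0.015 0 0 0 0; 0 0 0.020 0 0 0 0; 0 0 0.025 0 0 0 0; 0 0 0.029 0 0 0 0; 0 0 0.033 0 0 0 0; 0 0 0.036 0 0 0 0'
python3 -m jog '0 0 0.002 0 0 0 0; 0 0 0.004 0 0 0 0'
```

```text
time_s: 4.8
position: [0.4437, -0.2124, 0.0679]
tcp_rot: [[0.242, -0.97, 0.002], [-0.97, -0.242, -0.001], [0.001, -0.002, -1.0]]
force: [1.0, 1.0, 4.7]
opening: 0.007
time_s: 5.05
position: [0.444, -0.2124, 0.0648]
tcp_rot: [[0.242, -0.97, 0.002], [-0.97, -0.242, -0.001], [0.001, -0.002, -1.0]]
force: [-0.5, 4.4, 22.4]
opening: 0.003
```

```bash
python3 - <<'E'
from h import *
th=np.radians(14.1); bx=np.array([np.cos(th),np.sin(th)]); by=np.array([-np.sin(th),np.cos(th)])
O=np.array([.6224,-.1669])
for n in("side","top"):
    p,X=cloud(n); cv2.imwrite(f"pics/{n}2.png",p[:,:,::-1])
    P=X.reshape(-1,3); P=P[~np.isnan(P[:,0])]
    b=np.c_[(P[:,:2]-O)@bx,(P[:,:2]-O)@by,P[:,2]]
    q=b[(b[:,2]>.17)&(abs(b[:,1])<.1)&(b[:,0]>-.05)&(b[:,0]<.12)]
    print(n,len(q),q.max(0) if len(q) else "", np.degrees(-np.arctan(1/np.polyfit(q[:,2],q[:,0],1)[0])) if len(q)>20 else "")
print(read_state()["force"],read_state()["time_s"])
E
python3 -m jog '0 0 0 0 0 0 0; 0 0 0 0 0 0 0'
```

```text
side 1212 [0.0729036  0.09938311 0.30793913] 66.26277942377412
top 1472 [0.07531153 0.09195434 0.30997927] 63.78346665521689
[-0.09702866  4.34807134 19.63892015] 5.15
time_s: 5.4
position: [0.444, -0.2124, 0.0652]
tcp_rot: [[0.243, -0.97, 0.003], [-0.97, -0.243, -0.001], [0.002, -0.002, -1.0]]
force: [0.2, 3.8, 17.5]
opening: 0.007
```

View pics/side2.png

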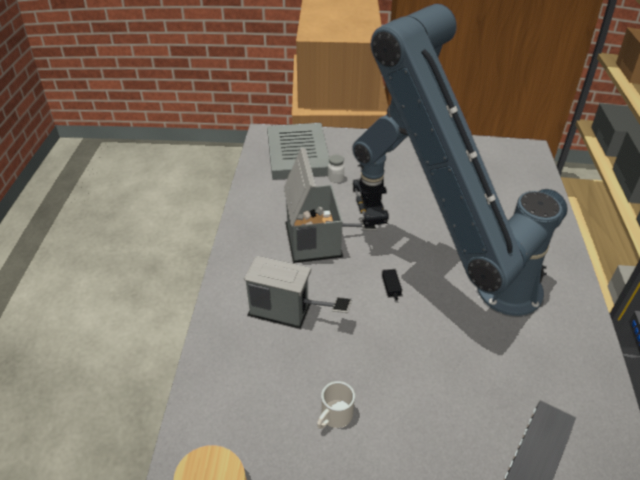

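The lid is wide open at about 66° (side picture, lid at (300,180), stock visible at (313,215)) and the narrow bin is shut. I'll hold it here.

```bash
python3 -m jog '0 0 0 0 0 0 0; 0 0 0 0 0 0 0; 0 0 0 0 0 0 0; 0 0 0 0 0 0 0; 0 0 0 0 0 0 0; 0 0 0 0 0 0 0; 0 0 0 0 0 0 0; 0 0 0 0 0 0 0'
python3 -m jog '0 0 0 0 0 0 0; 0 0 0 0 0 0 0; 0 0 0 0 0 0 0; 0 0 0 0 0 0 0; 0 0 0 0 0 0 0; 0 0 0 0 0 0 0; 0 0 0 0 0 0 0; 0 0 0 0 0 0 0'
python3 -m jog '0 0 0 0 0 0 0; 0 0 0 0 0 0 0; 0 0 0 0 0 0 0; 0 0 0 0 0 0 0; 0 0 0 0 0 0 0; 0 0 0 0 0 0 0'
```

```text
time_s: 6.4
position: [0.444, -0.2124, 0.0652]
tcp_rot: [[0.243, -0.97, 0.003], [-0.97, -0.243, -0.001], [0.002, -0.002, -1.0]]
force: [0.3, 3.7, 16.9]
opening: 0.003
time_s: 7.4
position: [0.444, -0.2124, 0.0652]
tcp_rot: [[0.243, -0.97, 0.003], [-0.97, -0.243, -0.001], [0.002, -0.002, -1.0]]
force: [-1.3, 3.4, 17.7]
opening: 0.006
time_s: 8.15
position: [0.444, -0.2124, 0.0652]
tcp_rot: [[0.243, -0.97, 0.003], [-0.97, -0.243, -0.001], [0.002, -0.002, -1.0]]
force: [0.5, 3.6, 17.1]
opening: 0.004
```

```bash
python3 -m jog '0 0 -0.002 0 0 0 0; 0 0 -0.0045 0 0 0 0; 0 0 -0.007 0 0 0 0; 0 0 -0.0095 0 0 0 0; 0 0 -0.012 0 0 0 0; 0 0 -0.0145 0 0 0 0; 0 0 -0.017 0 0 0 0; 0 0 -0.0195 0 0 0 0'
python3 -m jog '0 0 -0.002 0 0 0 0; 0 0 -0.004 0 0 0 0; 0 0 -0.006 0 0 0 0; 0 0 -0.008 0 0 0 0; 0 0 -0.010 0 0 0 0; 0 0 -0.012 0 0 0 0; 0 0 -0.0135 0 0 0 0; 0 0 -0.015 0 0 0 0'
```

```text
time_s: 9.15
position: [0.4426, -0.2124, 0.0832]
tcp_rot: [[0.243, -0.97, -0.001], [-0.97, -0.243, 0.0], [-0.0, 0.001, -1.0]]
force: [-2.9, -2.8, 3.6]
opening: 0.006
time_s: 10.15
position: [0.4429, -0.2122, 0.0983]
tcp_rot: [[0.243, -0.97, -0.0], [-0.97, -0.243, 0.0], [-0.0, 0.0, -1.0]]
force: [-1.4, -1.3, 5.6]
opening: 0.005
```

```bash
python3 -m jog '0 0 -0.0015 0 0 0 0; 0 0 -0.003 0 0 0 0; 0 0 -0.0045 0 0 0 0; 0 0 -0.006 0 0 0 0; 0 0 -0.007 0 0 0 0; 0 0 -0.008 0 0 0 0; 0 0 -0.009 0 0 0 0; 0 0 -0.010 0 0 0 0'
python3 -m jog '0 0 -0.001 0 0 0 0; 0 0 -0.0018 0 0 0 0; 0 0 -0.0026 0 0 0 0; 0 0 -0.0034 0 0 0 0; 0 0 -0.0042 0 0 0 0; 0 0 -0.005 0 0 0 0; 0 0 -0.0056 0 0 0 0; 0 0 -0.0062 0 0 0 0'
```

```text
time_s: 11.15
position: [0.4437, -0.2121, 0.1084]
tcp_rot: [[0.242, -0.97, 0.002], [-0.97, -0.242, 0.0], [0.0, -0.002, -1.0]]
force: [0.2, 2.0, 5.3]
opening: 0.005
time_s: 12.15
position: [0.4445, -0.2119, 0.1147]
tcp_rot: [[0.242, -0.97, 0.003], [-0.97, -0.242, 0.0], [0.001, -0.003, -1.0]]
force: [1.6, 2.1, 4.3]
opening: -0.001
```

```bash
python3 -m jog '0 0 -0.0006 0 0 0 0; 0 0 -0.0012 0 0 0 0; 0 0 -0.0018 0 0 0 0; 0 0 -0.0024 0 0 0 0; 0 0 -0.003 0 0 0 0; 0 0 -0.0036 0 0 0 0; 0 0 -0.0042 0 0 0 0; 0 0 -0.005 0 0 0 0'
```

```text
time_s: 13.15
position: [0.4429, -0.2123, 0.1193]
tcp_rot: [[0.243, -0.97, -0.0], [-0.97, -0.243, 0.0], [-0.0, 0.0, -1.0]]
force: [1.0, -0.2, -0.5]
opening: 0.009
```

Contact has been lost, so the lever is at rest. Next I'll move straight up and back clear.

```bash
python3 -m jog '0 0 -0.005 0 0 0 0; 0 0 -0.02 0 0 0 0; 0 0 -0.045 0 0 0 0; 0 0 -0.07 0 0 0 0; 0.02 0.02 -0.09 0 0 0 0; 0.05 0.04 -0.10 0 0 0 0; 0.08 0.06 -0.11 0 0 0 0; 0.09 0.07 -0.11 0 0 0 0'
python3 -m jog '0 0 0 0 0 0 0; 0 0 0 0 0 0 0; 0 0 0 0 0 0 0'
python3 - <<'E'
from h import *
th=np.radians(14.1); bx=np.array([np.cos(th),np.sin(th)]); by=np.array([-np.sin(th),np.cos(th)])
O=np.array([.6224,-.1669])
for n in("side","top"):
    p,X=cloud(n); cv2.imwrite(f"pics/{n}3.png",p[:,:,::-1])
    P=X.reshape(-1,3); P=P[~np.isnan(P[:,0])]
    b=np.c_[(P[:,:2]-O)@bx,(P[:,:2]-O)@by,P[:,2]]
    for nm,x0,x1,y1 in(("front",-.08,-.05,.08),("rear",.04,.07,.08),("pad",-.195,-.175,.015)):
        q=b[(b[:,0]>x0)&(b[:,0]<x1)&(abs(b[:,1])<y1)&(b[:,2]<.35)&(b[:,2]>.04)]; print(n,nm,len(q),np.median(q[:,2]) if len(q) else "")
    for l in("adaptor","jar","mug"): print(n,l,[(x["centre"],x["score"]) for x in spot_in(l,n)][:1])
s=read_state();print(s["time_s"],s["force"],s["qvel"])
E
```

```text
time_s: 14.15
position: [0.3969, -0.3187, 0.2303]
tcp_rot: [[0.241, -0.971, 0.002], [-0.971, -0.241, -0.002], [0.003, -0.001, -1.0]]
force: [-0.4, -1.2, -0.9]
opening: 0.006
time_s: 14.52
position: [0.3971, -0.3152, 0.2288]
tcp_rot: [[0.244, -0.97, -0.001], [-0.97, -0.244, 0.001], [-0.001, 0.0, -1.0]]
force: [-0.2, -0.4, 0.9]
opening: 0.002
side front 324 0.15988267250501648
side rear 330 0.15978453812203633
side pad 40 0.09406024371024832
side adaptor [([0.3704, 0.0289, 0.0284], 0.96)]
side jar [([0.5208, 0.1692, 0.0943], 0.69)]
side mug [([0.5108, 0.4595, 0.0455], 0.56)]
top front 979 0.1601893858293233
top rear 804 0.16070301410704585
top pad 104 0.09552497060348267
top adaptor [([0.3687, 0.0287, 0.03], 0.97)]
top jar [([0.5575, -0.4926, 0.0907], 0.64)]
top mug [([0.5083, 0.4633, 0.0372], 0.6)]
14.925 [ 0.04428197 -0.14019994  0.82183895] [-0.14755282 -0.11068762  0.00597962 -0.05151457 -0.02177827  0.00227743]
```

```bash
python3 - <<'E'
import cv2
cv2.imwrite("pics/c3.png",cv2.resize(cv2.hconcat([cv2.imread("pics/side3.png")[100:460,140:600],cv2.imread("pics/top3.png")[100:460,100:540]]),(800,320)))
E
```

```text
(no output)
```

View pics/c3.png

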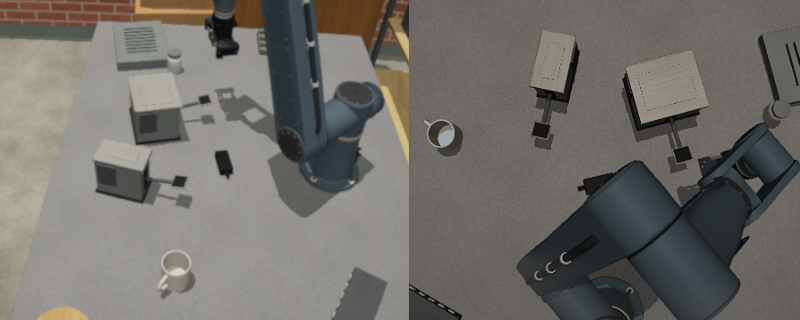

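In the picture both lids are shut, with the wide bin at (155,105) in the left half and (665,90) in the right. The pad is up, the arm is clear, and the loose things look undisturbed.

```bash
python3 -c "
from rig import *; print(hand_in())"
```

```text
the job is handed in; nothing more can be done
None
```

The job is done and was handed in at about 15 s of the 43 s allowed. I pressed the wide bin's lever to its stop with the closed fingertips. The lid opened to about 64–66° (about 1.15 rad), its edge about 0.31 m above the bench. I held it there for about 3.1 s, eased the lever back up over about 4–5 s until the contact force was gone, and moved the arm clear.

**Last checks:**
- **Wide lid:** it lies flat, with front and rear both at about 0.160 m, as before the press.
- **Wide lever:** its pad is back at about 0.095 m, its resting height.
- **Narrow bin:** it looks shut in both cameras.
- **Loose things:** the adaptor, jar and mug are where they were, within measurement error.
- **Forces:** the highest reading was about 22 N, with the lever against its stop. Forces were near zero at the end.

**One disagreement:** in the last side picture the jar network reported the narrow bin's pad instead of the jar, with a score of 0.69. The top camera still had the jar in its original place.

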